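Shim the rocking machine base

ROBOT

A 6-joint arm with a two-finger parallel gripper is mounted at the origin on a cart in front of the work surface, level with it; the furniture and walls round the work are solid. World frame = base frame: x ahead of the robot, y to its left, z up, the work surface at z = 0. Lengths are in mm, angles in rad, forces in N, time in s.
With the tool pointing down it reaches from about 350 to 875 mm from the base axis. Payload 4.2 kg.
Tool frame: the origin (TCP) lies between the finger pads; the fingertips stand 14 mm ahead of it and the grasp point (between the pads) lies 5 mm behind it; z points along the fingers, y is the line along which they close (so a half turn about z gives the same grasp; the last joint's range is limited). The gripper opens to 85 mm and grips with 20 to 120 N. Pads are 22 mm wide; open, the fingers measure 114 mm over their backs; the gripper's body (76 mm by 85 mm) begins 54 mm behind the grasp point. The pads swing forward as they close: fully open they stand 13 mm farther back than shut.
Start: joints at [-0.873, 0.385, 0.008, 0, -1.194, -0.259], TCP at [265.545, -565.76, 245.312] pointing down, gripper open.
Joint ranges: [-3.14, 3.14], [-1.21, 2.06], [-1.07, 1.41], [-3.16, 2.05], [-2.99, -0.16], [-3.1, 3.1]. Speed limits (rad/s): [2.79, 2.79, 3.14, 3.14, 3.14, 3.14].

INTERFACE

Orientations are given as a unit quaternion [x, y, z, w].
In Python, from bench import * gives the robot as it stands.
- The arm moves only by the tool carry_out, never from a script. Its argument "motion" is a list of rows, each a list of 7 numbers: the turn, a rotation vector about the tool's x, y, z in rad, then the shift along the tool's x, y, z in mm, then the opening, from -1 (shut) to 1 (fully open), so that 0 is half open. A call has 1 to 5 rows; each row is the pose to reach, as a shift and turn from the pose commanded when the call began, along the tool's axes at that moment; what a row does not reach only later rows make up. A row lasts 1/8 s, in which the tool goes at most 62.5 mm and 10.7 degrees, less where a joint would pass 70% of its speed; a pose out of reach is approached as far as the arm can. A call with a gripper value outside its range is refused whole. The fingers move at their own pace and stop on an object; the grip force is fixed at half the most. Time passes only in rows, so rows that repeat a pose let the fingers close. It gives the time, the measured TCP pose, the force, the opening and the grip force at its end, in the units of the state.
- read_state(): the state, without advancing time (a new reading comes with each control period).
- get_image(name): name is "scene" or "side" or "wrist"; returns a dict with "color" (420x560x3 uint8, blue, green, red), "mtx" (3x3 intrinsics, pixels), "position" and "orientation" of the camera in the world. Camera axes: x right, y down, z forward; pixel columns grow to the right and rows downward; lengths in mm; the calibration is good to about 2 mm. The wrist camera is an equidistant fisheye: a pixel r from the principal point sees the ray r / f radians off the axis. A picture is of the moment at which its call begins. There is no depth.
- job_done(): hands the job in; it is judged then, once.
The state is a dict: "clock": time; "joints": joint angles; "joint_vel": joint speeds; "joint_efforts": joint torques, N m; "position": TCP position; "ee_rot": TCP orientation; "contact_force": force on the tool from outside, world axes, zero at the start; "wrist_torque": the same for the moment, N m; "gripper_width": finger opening in mm; "grasp_force": force on a finger pad.
Only numpy, scipy, OpenCV 4.12 (cv2) and the standard library are available. Lean on these libraries where they do the work, as an engineer would, in place of code of your own. Each camera call takes 0.05 s, during which the arm holds its last target. There are 200 camera calls.

TASK

The machine base with the control box on it rocks, because the foot at its near right corner is too short. Push the wooden wedge, thin end first, under that foot until the base stands level and no longer rocks: feel for it by pressing down on that corner, and push the wedge a little further if the corner still gives. Use only your fingertips, lift nothing, do not shove the base about or disturb the things around it, and finish while still pressing firmly down on that corner of the base with the corner not giving.

Things in the scene. Friction and masses are not known exactly. Their poses are not given: they have to be found in the camera images.
- machine_base: Grey plate 170 x 200 x 8 mm (x by y), 0.9 kg with its load, loose on the bench on four round feet (24 mm across, centred 65 mm in x and 80 mm in y from the middle). Origin: middle of the plate, at the treads of the three good feet (bench level); x from front edge to rear, y left, z up. Level: underside 22 mm, top 30 mm above the bench. It counts as level up to 0.015 rad of tilt.
- control_box: Pale grey box 104 x 150 x 38 mm fixed on the rear of the plate, moving with it; 60 mm of bare plate is left along the front (-x) edge. Origin: centre of its underside, on the plate's top.
- loose_corner (a point): Where to press: top of the plate right above the short front right foot's centre, 20 mm in from the front and right edges; 30 mm above the bench when level. The foot is 5 to 10 mm too short, differently each time. Left alone the base stands level on the other three feet; a press of 1 N or more here rocks the corner down until that foot bears. Axes as the base's.
- wedge: Wooden wedge 100 long (x), 64 wide (y), 15 mm high at the square thick end (x = -50), 3 mm at the thin end (x = +50), 0.08 kg, flat on the bench before the short foot, thin end roughly towards it. Origin: centre of the underside. Slides at under 1 N; once it meets the foot, resistance rises by a few newtons and then it begins to lift the corner.
- tape_roll: Black ring of tape lying flat, 63 mm across and 19 mm high, a bystander left of the wedge. Origin: centre of its underside.
- cutters: Small cutters with red handles lying flat, 141 x 52 x 12 mm, a bystander right of the wedge. Origin: centre of the underside.
- cup: Pale tea cup, 116 x 90 x 68 mm, a bystander left of the base. Origin: centre of its underside.
- solvent: White bottle with a screw cap, 58 mm across and 88 mm high, a bystander right of the base. Origin: centre of its underside.

How it is judged (in metres and radians):
At the end, for the whole second after the job is handed in: The fingers press on the base with more than 3 N, the wedge lies on the bench and carries more than 2 N of the base, and under this press the base is at rest and tilts less than 0.015 rad (neither rocked down nor jacked up) (contact force between the fingers and machine_base above 3 N and contact force between wedge and machine_base above 2 N and angle between machine_base's own z axis and vertical below 0.015 rad and angular speed of machine_base below 0.1 rad/s and linear speed of wedge below 0.01 m/s and height (world z) of wedge below 0.005 m); the arm keeps its last pose, push and grip.
It fails at once if the wedge is lifted off the bench (more than 15 mm) (height (world z) of wedge above 0.015 m).
It fails at once if the base is lifted, or tipped by more than 0.15 rad (height (world z) of machine_base above 0.015 m or angle between machine_base's own z axis and vertical above 0.15 rad).
It fails at once if the base is shoved more than 30 mm from where it stood (distance of machine_base from where it was at the start of the episode above 0.03 m).
It fails at once if a bystander (tape roll, cutters, cup, bottle) is moved more than 20 mm (distance of any of tape_roll, cutters, cup, solvent from where it was at the start of the episode above 0.02 m).
It also fails if it takes over 64 s, if anything falls off the work surface, if the arm or the gripper's body presses on something with over 40 N, if the wrist force passes 120 N, or if a joint passes its speed limit or range.

## Working session

There is one attempt and no reset: what is moved stays moved. The work goes in short steps, Python scripts to look and compute and a tool call to move; the robot and the scene stay as the last step left them, time stands still between calls to the robot, and variables do not carry over. Pictures are saved under pics/ and viewed, at most 10 in all, crops included, and the job is handed in when it is done.

Besides the shell and the picture viewer there is one more tool, called after "Emit:" as name(argument=value, ...) on one line, values as JSON. carry_out: Moves the arm, as the interface text tells. Its arguments: {"type":"object","properties":{"motion":{"type":"array"}},"required":["motion"]}

```bash
mkdir -p pics; ls; python3 - <<'E'
from bench import *
import cv2,numpy as np
s=read_state();print({k:np.round(v,3) for k,v in s.items()})
for n in("scene","side"):
    i=get_image(n);cv2.imwrite(f"pics/{n}0.png",i["color"]);print(n,i["mtx"],i["position"],i["orientation"])
    np.savez(f"{n}0.npz",**i)
E
```

```text
pics
{'clock': np.float64(0.0), 'joints': array([-0.873,  0.386,  0.007, -0.   , -1.194, -0.259]), 'joint_vel': array([ 0.001, -0.   ,  0.001,  0.002,  0.001, -0.   ]), 'joint_efforts': array([ 1.0000e-03, -3.9229e+01,  1.8840e+01,  4.1860e+00, -5.0000e-03,
       -0.0000e+00]), 'position': array([ 265.308, -565.262,  244.189]), 'ee_rot': array([-0.218,  0.976,  0.001, -0.   ]), 'contact_force': array([-0.386,  0.277, -0.662]), 'wrist_torque': array([-0.   , -0.023,  0.063]), 'grasp_force': np.float64(0.0), 'gripper_width': np.float64(85.411)}
scene [[449.90782182   0.         272.94590717]
 [  0.         449.90782182 213.32165805]
 [  0.           0.           1.        ]] [227.86876381 663.40816013 919.48555213] [-0.23429646  0.90760301 -0.33540111  0.09417031]
side [[418.05820105   0.         285.61826586]
 [  0.         418.05820105 209.25171032]
 [  0.           0.           1.        ]] [ 539.26647063 -668.06089902  581.18039335] [ 0.89149055 -0.05308593  0.01516471 -0.44966266]
```

View pics/scene0.png

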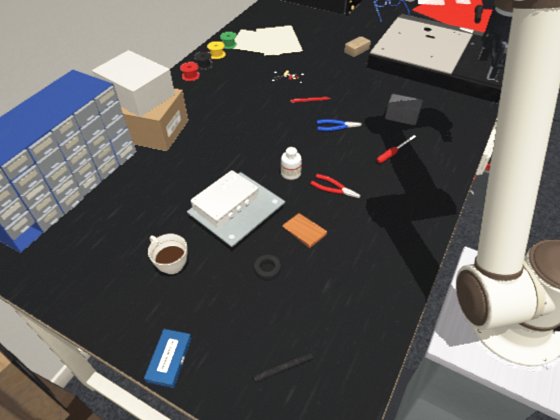

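View pics/side0.png

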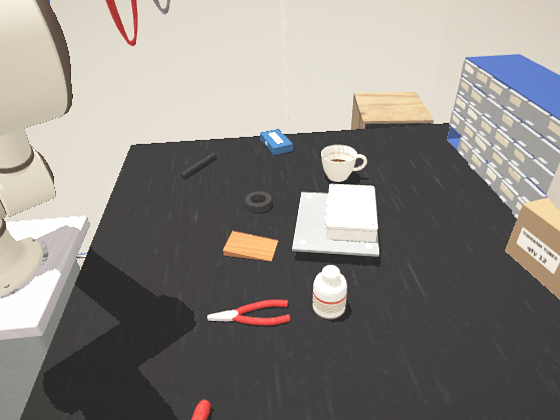

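The scene view shows the orange wedge at about (305,230) and the plate, with its front right corner at (285,203). In the side view the wedge is at (251,246) and the plate's near right corner at (293,250).

```bash
cat >h.py <<'E'
import numpy as np,cv2
from scipy.spatial.transform import Rotation as R
def ray(i,uv):
    d=np.linalg.inv(i["mtx"])@[uv[0],uv[1],1]
    return R.from_quat(i["orientation"]).as_matrix()@d
def onplane(i,uv,z):
    d=ray(i,uv);p=np.array(i["position"]);return p+d*(z-p[2])/d[2]
def wedge(i):
    h=cv2.cvtColor(i["color"],cv2.COLOR_BGR2HSV)
    m=cv2.inRange(h,(5,120,90),(20,255,255))
    c=max(cv2.findContours(m,0,1)[0],key=cv2.contourArea)
    return m,c
E
python3 - <<'E'
from h import *
for n,box in(("scene",(160,150,350,290)),("side",(200,160,400,340))):
    i=dict(np.load(n+"0.npz"));
    x0,y0,x1,y1=box
    j=dict(i);c=np.zeros_like(i["color"]);c[y0:y1,x0:x1]=i["color"][y0:y1,x0:x1];j["color"]=c
    m,c=wedge(j);
    a=cv2.approxPolyDP(c,3,True)[:,0]
    print(n,"wedge",cv2.contourArea(c))
    for p in a: print(p,onplane(i,p,0).round(0)[:2],onplane(i,p,15).round(0)[:2],onplane(i,p,3).round(0)[:2])
    cr=cv2.resize(i["color"][y0:y1,x0:x1],None,fx=4 if n=="scene" else 3,fy=4 if n=="scene" else 3,interpolation=cv2.INTER_CUBIC)
    cv2.imwrite(f"pics/{n}crop.png",cr)
E
```

```text
scene wedge 787.5
[298 213] [567. -56.] [562. -44.] [566. -53.]
[282 226] [584.   5.] [578.  16.] [583.   7.]
[310 247] [489.  31.] [485.  41.] [488.  33.]
[326 230] [477. -38.] [472. -27.] [476. -36.]
side wedge 1086.5
[223 249] [468.  -7.] [470. -24.] [469. -10.]
[225 255] [472. -26.] [474. -43.] [473. -29.]
[271 260] [565. -53.] [564. -69.] [564. -56.]
[274 251] [573. -27.] [572. -44.] [573. -30.]
[268 249] [561. -19.] [561. -36.] [561. -23.]
[275 249] [575. -21.] [575. -38.] [575. -25.]
[277 240] [582.   7.] [581. -11.] [582.   3.]
[232 231] [487.  50.] [488.  31.] [487.  46.]
```

View pics/scenecrop.png

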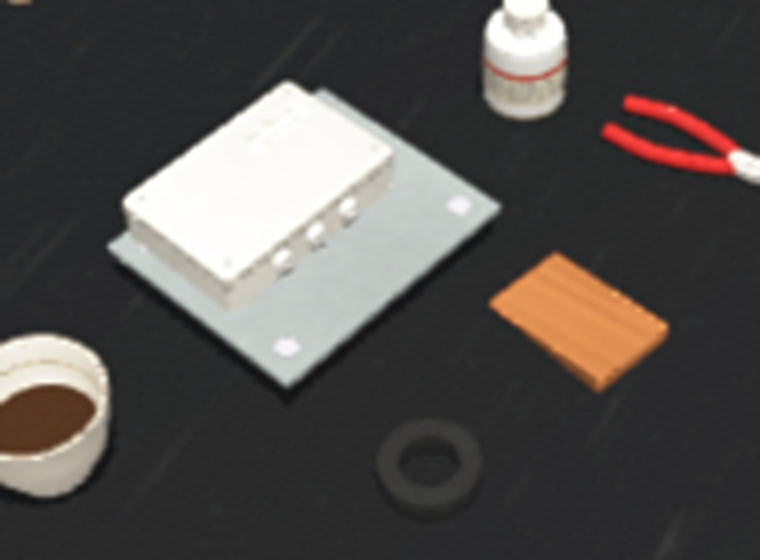

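View pics/sidecrop.png

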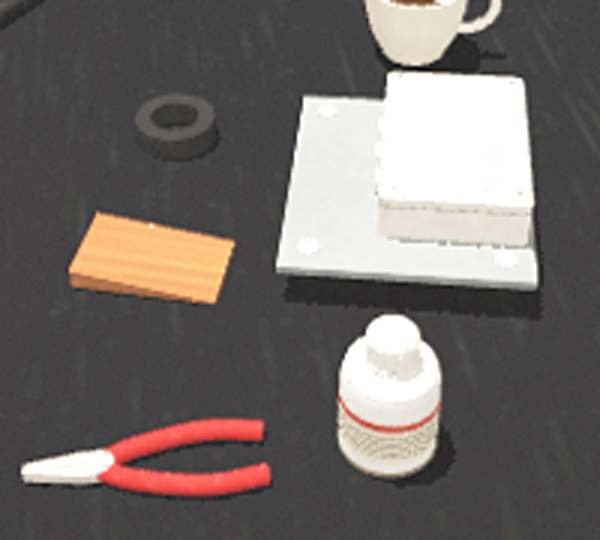

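The crops show white discs marking the foot centres. The short foot's disc is at about (274.5,201.5) in the scene view and (302.7,242) in the side view. The wedge's thick end faces the robot and its thin end faces the base.

```bash
python3 - <<'E'
from h import *
S={n:dict(np.load(n+"0.npz")) for n in("scene","side")}
pts={"short":((458,206),(308,246),30),"FL":((287,347),(327,110),30),"RR":(None,(508,258),30),"plFR":((500,207),(278,268),30),"plFL":((288,382),(303,97),30),
"thinR":((558,253),(217,303),3),"thinL":((490,302),(235,240),3),"thickL":((600,379),(97,213),15),"thickR":((668,323),(71,276),15),
"tape":((430,455),(176,118),19),"cutmid":((680,140),(150,460),8)}
for k,(a,b,z) in pts.items():
    out=[]
    L=[]
    for n,p,o,f in(("scene",a,(160,150),4),("side",b,(200,160),3)):
        if p is None: continue
        uv=((p[0]+.5)/f-.5+o[0],(p[1]+.5)/f-.5+o[1]); out.append(onplane(S[n],uv,z)[:2].round(1)); d=ray(S[n],uv);L.append((np.array(S[n]["position"]),d/np.linalg.norm(d)))
    if len(L)==2:
        A=sum(np.eye(3)-np.outer(d,d) for p,d in L);B=sum((np.eye(3)-np.outer(d,d))@p for p,d in L);out.append(np.linalg.solve(A,B).round(1))
    print(k,*out)
E
```

```text
short [631.5 -38.9] [629.9 -40. ] [630.8 -39.2  29.6]
FL [667.5 116.4] [666.7 115.5] [667.2 116.3  29.7]
RR [758.3 -69.2]
plFR [606.4 -51.5] [607.4 -59.1] [608.  -54.7  26.1]
plFL [652.2 139.1] [650.8 135.7] [651.9 138.3  28.5]
thinR [563.9 -55.1] [566.3 -58.3] [565.5 -56.6   1. ]
thinL [583.7   4.2] [584.2   3.9] [584.    4.1   2.8]
thickL [489.   34.6] [488.5  32.3] [488.8  33.8  13.9]
thickR [470.6 -26.5] [470.7 -32.2] [470.9 -28.8  12.1]
tape [552.5 137.7] [550.9 136.6] [551.7 137.5  18.6]
cutmid [ 534.5 -186.2] [ 517.  -188.7] [ 525.4 -186.4    8.6]
```

```bash
cat >>h.py <<'E'
def goal(target,yaw):   # tool y at world angle yaw+90deg, z down; rows' numbers from the measured pose
    from bench import read_state
    s=read_state();r=R.from_quat(s["ee_rot"])
    y=np.array([-np.sin(yaw),np.cos(yaw),0]);z=np.array([0,0,-1.]);M=np.column_stack([np.cross(y,z),y,z])
    print("turn",(r.inv()*R.from_matrix(M)).as_rotvec().round(3),"shift",r.inv().apply(np.array(target)-s["position"]).round(1))
    print("pos",np.round(s["position"],1),"F",np.round(s["contact_force"],1),"T",np.round(s["wrist_torque"],2),"w",round(float(s["gripper_width"]),1),"t",s["clock"])
E
python3 -c "
from h import *
goal([448,15,120],-.296)"
```

```text
turn [ 0.002 -0.001  0.735] shift [-411.9  447.6  125.2]
pos [ 265.3 -565.3  244.3] F [-0.3  0.   0.7] T [ 0.   -0.02  0.04] w 85.4 t 0.1
```

Emit:
carry_out(motion=[[0,0,0.147,-40,44,0,-1],[0,0,0.294,-80,88,0,-1],[0,0,0.441,-120,132,0,-1],[0,0,0.588,-160,176,0,-1],[0,0,0.735,-200,220,0,-1]])

```text
clock: 0.72
position: [352.8, -281.4, 245.1]
ee_rot: [0.148, 0.989, 0.0, -0.0]
contact_force: [0.7, 0.2, -0.3]
gripper_width: 0.1
grasp_force: 0.0
```

```bash
python3 -c "
from h import *
goal([448,15,120],-.296)"
```

```text
turn [ 0.    -0.    -0.001] shift [ -4.4 311.3 125.2]
pos [ 352.8 -281.4  245.1] F [ 0.7  0.2 -0.3] T [ 0.   -0.12  0.01] w 0.1 t 0.725
```

Emit:
carry_out(motion=[[0,0,0,-1,60,10,-1],[0,0,0,-2,120,20,-1],[0,0,0,-3,180,40,-1],[0,0,0,-4,240,70,-1],[0,0,0,-4,298,90,-1]])

```text
clock: 1.35
position: [441.0, -1.0, 155.8]
ee_rot: [0.145, 0.989, -0.0, -0.0]
contact_force: [0.7, -1.6, -0.3]
gripper_width: 0.1
grasp_force: 0.0
```

Emit:
carry_out(motion=[[0,0,0,0,13,34,-1],[0,0,0,0,13,34,-1]])

```text
clock: 1.6
position: [443.2, 10.0, 120.5]
ee_rot: [0.145, 0.989, -0.002, -0.003]
contact_force: [-0.4, 0.1, -0.3]
gripper_width: -0.1
grasp_force: 0.0
```

```bash
python3 - <<'E'
from h import *
from bench import *
goal([448,15,21],-.296)
i=get_image("wrist");np.savez("w1.npz",**i);cv2.imwrite("pics/w1.png",i["color"]);print(i["mtx"],i["position"],i["orientation"])
E
```

```text
turn [-0.004 -0.005  0.006] shift [-3.7  6.5 99.5]
pos [443.2  10.  120.5] F [-0.4  0.1 -0.3] T [ 0.01  0.05 -0.01] w -0.1 t 1.6
[[325.1922621    0.         281.17227806]
 [  0.         325.1922621  210.19881519]
 [  0.           0.           1.        ]] [371.99765706  31.33585771 249.4137544 ] [0.79335071 0.59099474 0.08599449 0.11800345]
```

View pics/w1.png

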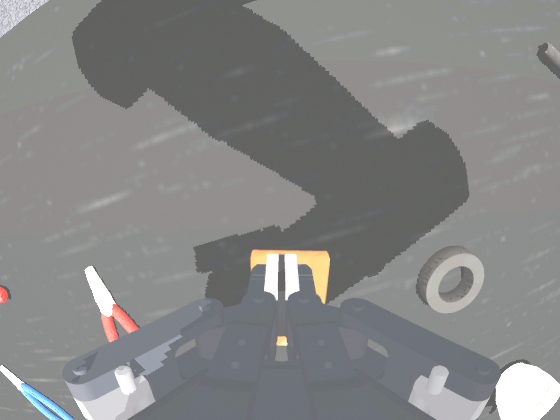

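The wrist view shows the shut fingertips at about (282,258), just above the wedge. The wedge's thick edge runs from (252,251) to (329,252).

```bash
python3 - <<'E'
from h import *
i=dict(np.load("w1.npz"));K=i["mtx"]
for uv in((252,251),(329,252)):
    d=(np.array(uv)-K[:2,2])/K[0,0];t=np.linalg.norm(d)
    v=R.from_quat(i["orientation"]).apply([*(d/t*np.sin(t)),np.cos(t)]);p=i["position"]
    print((p+v*(15-p[2])/v[2]).round(1))
E
```

```text
[465.2 -21.3  15. ]
[483.6  36.8  15. ]
```

Emit:
carry_out(motion=[[0,0,0.006,-1,6,40,-1],[0,0,0.006,-1,6,80,-1],[0,0,0.006,-1,6,98,-1],[0,0,0.006,-1,6,99,-1]])

```text
clock: 2.15
position: [447.7, 14.2, 23.9]
ee_rot: [0.149, 0.989, -0.0, -0.0]
contact_force: [-0.6, 0.3, 0.8]
gripper_width: 0.2
grasp_force: 0.0
```

```bash
python3 -c "
from h import *
goal([448,15,21],-.296)"
```

```text
turn [-0.001 -0.001 -0.003] shift [-0.1  0.9  2.9]
pos [447.7  14.2  23.9] F [-0.6  0.3  0.8] T [0.01 0.02 0.04] w 0.2 t 2.15
```

Emit:
carry_out(motion=[[0,0,0,-8,1,2,-1],[0,0,0,-16,1,2,-1],[0,0,0,-24,1,2,-1],[0,0,0,-32,1,2,-1],[0,0,0,-40,1,2,-1]])

```text
clock: 2.78
position: [486.5, 4.1, 21.8]
ee_rot: [0.148, 0.989, -0.0, -0.0]
contact_force: [-0.9, -0.5, 0.1]
gripper_width: -0.0
grasp_force: 0.6
```

Emit:
carry_out(motion=[[0,0,0,-7,0,0,-1],[0,0,0,-14,0,0,-1],[0,0,0,-20,0,0,-1],[0,0,0,-25,0,0,-1],[0,0,0,-28,0,0,-1]])

```text
clock: 3.4
position: [513.3, -3.9, 21.7]
ee_rot: [0.148, 0.989, 0.0, 0.0]
contact_force: [-0.5, 0.3, 0.6]
gripper_width: 0.3
grasp_force: 0.5
```

```bash
python3 - <<'E'
from h import *
from bench import *
goal([448,15,21],-.296)
for n,o,f,b in(("side",(200,160),3,(200,160,400,340)),):
    i=get_image(n);np.savez(n+"1.npz",**i);x0,y0,x1,y1=b
    cv2.imwrite("pics/side1.png",cv2.resize(i["color"][y0:y1,x0:x1],None,fx=3,fy=3,interpolation=cv2.INTER_CUBIC))
E
```

```text
turn [ 0.     0.    -0.002] shift [68.  -1.1  0.7]
pos [513.3  -3.9  21.7] F [-0.5  0.3  0.6] T [ 0.11  0.22 -0.05] w 0.3 t 3.4
```

View pics/side1.png

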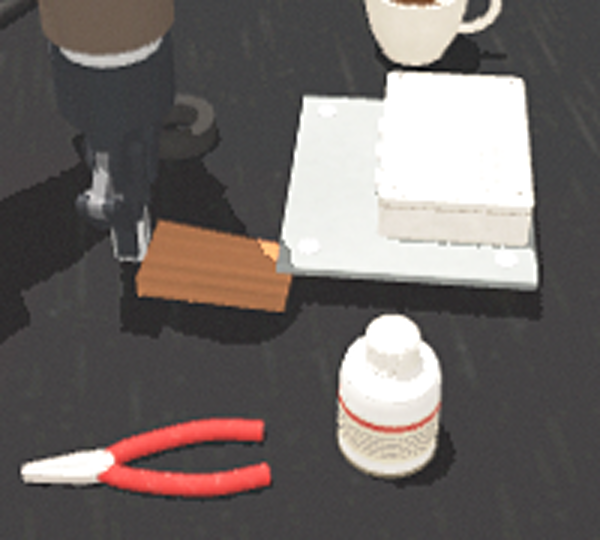

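The wedge has advanced towards the short foot with its thin end at the plate's edge. Its thin right corner is at crop (284,311), and its thick corners are at (160,221) and (138,280). Nothing else has moved.

```bash
python3 - <<'E'
from h import *
i=dict(np.load("side1.npz"))
P={}
for k,p,z in(("thinR_bot",(283,312),0),("thickR_top",(139,272),15),("thickL_top",(160,221),15),("foot",(308,246),30)):
    uv=((p[0]+.5)/3-.5+200,(p[1]+.5)/3-.5+160);q=onplane(i,uv,z)[:2];P[k]=q;print(k,q.round(1))
d=P["thickL_top"]-P["thickR_top"];a=np.arctan2(-d[0],d[1]);print("yaw",a,np.linalg.norm(d))
d=P["thinR_bot"]-P["thickR_top"];a=np.arctan2(d[1],d[0]);print("yaw",a,np.linalg.norm(d))
m=(P["thickL_top"]+P["thickR_top"])/2;v=P["foot"]-m;u=np.array([np.cos(a),np.sin(a)]);print("foot rel thick mid along/left",v@u,-v[0]*u[1]+v[1]*u[0])
E
```

```text
thinR_bot [609.1 -69.4]
thickR_top [516.2 -34.2]
thickL_top [532.7  17.4]
foot [629.9 -40. ]
yaw -0.308850653522616 54.20842912450228
yaw -0.36180576557039507 99.35191906297084
foot rel thick mid along/left 109.80402181861207 7.774812703058412
```

Emit:
carry_out(motion=[[0,0,0,-4,0,0,-1],[0,0,0,-8,0,0,-1],[0,0,0,-11,0,0,-1],[0,0,0,-14,0,0,-1],[0,0,0,-14,0,0,-1]])

```text
clock: 4.08
position: [526.8, -8.0, 21.8]
ee_rot: [0.148, 0.989, 0.0, 0.0]
contact_force: [-0.2, 0.2, 0.5]
gripper_width: -0.0
grasp_force: 0.0
```

Emit:
carry_out(motion=[[0,0,0,-2,0,0,-1],[0,0,0,-4,0,0,-1],[0,0,0,-6,0,0,-1]])

```text
clock: 4.45
position: [532.1, -9.8, 21.7]
ee_rot: [0.148, 0.989, -0.0, -0.0]
contact_force: [-1.0, 1.3, 0.6]
gripper_width: -0.4
grasp_force: 0.5
```

Emit:
carry_out(motion=[[0,0,0,-2,0,0,-1],[0,0,0,-4,0,0,-1],[0,0,0,-6,0,0,-1]])

```text
clock: 4.82
position: [537.9, -11.6, 21.7]
ee_rot: [0.148, 0.989, -0.0, -0.0]
contact_force: [-0.5, 0.8, 1.0]
gripper_width: 0.1
grasp_force: 0.6
```

Emit:
carry_out(motion=[[0,0,0,-2,0,0,-1],[0,0,0,-4,0,0,-1],[0,0,0,-5,0,0,-1]])

```text
clock: 5.2
position: [542.7, -13.0, 21.7]
ee_rot: [0.148, 0.989, 0.0, 0.0]
contact_force: [-1.5, 0.6, 2.7]
gripper_width: -0.0
grasp_force: 0.7
```

Emit:
carry_out(motion=[[0,0,0,-2,0,0,-1],[0,0,0,-4,0,0,-1],[0,0,0,-5,0,0,-1]])

```text
clock: 5.58
position: [547.6, -14.5, 21.7]
ee_rot: [0.148, 0.989, 0.0, 0.0]
contact_force: [-1.0, 1.0, 1.9]
gripper_width: -0.2
grasp_force: 0.5
```

Emit:
carry_out(motion=[[0,0,0,-2,0,0,-1],[0,0,0,-4,0,0,-1],[0,0,0,-4,0,0,-1]])

```text
clock: 5.95
position: [551.6, -15.6, 21.7]
ee_rot: [0.148, 0.989, 0.0, 0.0]
contact_force: [0.2, 0.7, 0.2]
gripper_width: 0.3
grasp_force: 0.0
```

```bash
python3 - <<'E'
from h import *
from bench import *
goal([448,15,21],-.296)
i=get_image("side");np.savez("side2.npz",**i)
x0,y0,x1,y1=200,160,400,340
cv2.imwrite("pics/side2.png",cv2.resize(i["color"][y0:y1,x0:x1],None,fx=3,fy=3,interpolation=cv2.INTER_CUBIC))
for _ in range(3):get_image("side");print(np.round(read_state()["contact_force"],1))
E
```

```text
turn [ 0.     0.001 -0.002] shift [108.   -1.1   0.7]
pos [551.6 -15.6  21.7] F [0.2 0.7 0.2] T [0.03 0.   0.02] w 0.3 t 5.95
[-0.2 -0.3  0.1]
[-0.4  0.3  0.8]
[ 0.   0.7 -0.7]
```

View pics/side2.png

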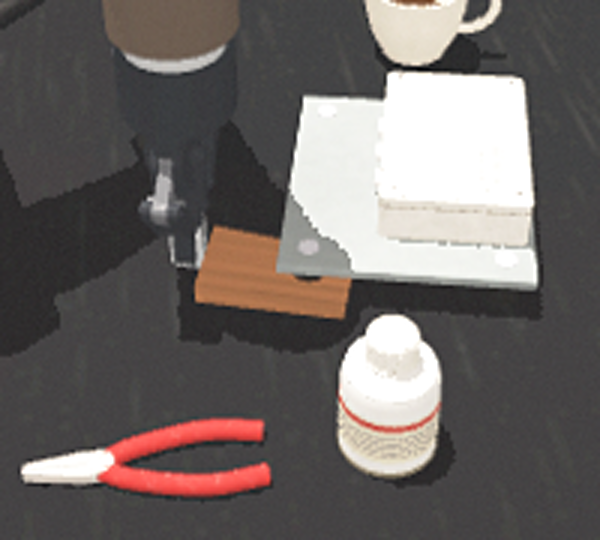

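The wedge is now well under the plate beside the foot, which shows at crop (307,275). Its thin right corner is at (345,318), and the base is undisturbed. I still feel no contact resistance, so I'll keep pushing in small steps.

Emit:
carry_out(motion=[[0,0,0,-2,0,0,-1],[0,0,0,-4,0,0,-1]])

```text
clock: 6.4
position: [554.8, -16.8, 21.7]
ee_rot: [0.148, 0.989, -0.0, -0.0]
contact_force: [-1.4, 0.6, 1.3]
gripper_width: -0.1
grasp_force: 0.6
```

Emit:
carry_out(motion=[[0,0,0,-2,0,0,-1],[0,0,0,-4,0,0,-1]])

```text
clock: 6.65
position: [558.8, -18.0, 21.7]
ee_rot: [0.148, 0.989, -0.0, -0.0]
contact_force: [-1.2, 0.4, 0.1]
gripper_width: -0.0
grasp_force: 0.6
```

Emit:
carry_out(motion=[[0,0,0,-2,0,0,-1],[0,0,0,-4,0,0,-1]])

```text
clock: 6.9
position: [561.9, -19.2, 21.7]
ee_rot: [0.149, 0.989, -0.0, -0.001]
contact_force: [-5.9, 1.6, 4.2]
gripper_width: 0.1
grasp_force: 2.7
```

Emit:
carry_out(motion=[[0,0,0,-1,0,0,-1],[0,0,0,-2,0,0,-1],[0,0,0,-2,0,0,-1]])

```text
clock: 7.28
position: [562.5, -19.7, 21.6]
ee_rot: [0.149, 0.989, -0.0, -0.002]
contact_force: [-6.6, 2.4, 5.5]
gripper_width: -0.2
grasp_force: 3.5
```

```bash
python3 -c "
from h import *
goal([631,-39,60],-.23)"
```

```text
turn [-0.001 -0.004 -0.068] shift [-71.    1.6 -38.7]
pos [562.5 -19.7  21.6] F [-6.6  2.4  5.5] T [0.85 1.76 0.01] w -0.2 t 7.275
```

Emit:
carry_out(motion=[[0,0,0,-1,0,0,-1],[0,0,0,-2,0,0,-1],[0,0,0,-3,0,0,-1],[0,0,0,-3,0,0,-1]])

```text
clock: 7.78
position: [563.4, -20.6, 21.6]
ee_rot: [0.149, 0.989, -0.001, -0.004]
contact_force: [-9.8, 4.3, 9.1]
gripper_width: 0.0
grasp_force: 5.7
```

Emit:
carry_out(motion=[[0,0,0,8,0,0,-1],[0,0,0,20,0,0,-1],[0,0,0,20,0,-25,-1],[0,0,0,20,0,-55,-1],[0,0,0,20,0,-55,-1]])

```text
clock: 8.4
position: [550.0, -14.2, 79.1]
ee_rot: [0.148, 0.989, 0.001, 0.003]
contact_force: [-0.7, 0.7, -0.0]
gripper_width: 0.2
grasp_force: 0.0
```

```bash
python3 - <<'E'
from h import *
from bench import *
goal([630,-39,60],-.23)
i=get_image("side");np.savez("side3.npz",**i)
x0,y0,x1,y1=200,160,400,340
cv2.imwrite("pics/side3.png",cv2.resize(i["color"][y0:y1,x0:x1],None,fx=3,fy=3,interpolation=cv2.INTER_CUBIC))
E
```

```text
turn [ 0.003  0.006 -0.067] shift [-83.6  -0.3  19.5]
pos [550.  -14.2  79.1] F [-0.7  0.7 -0. ] T [ 0.03 -0.01 -0.02] w 0.2 t 8.4
```

View pics/side3.png

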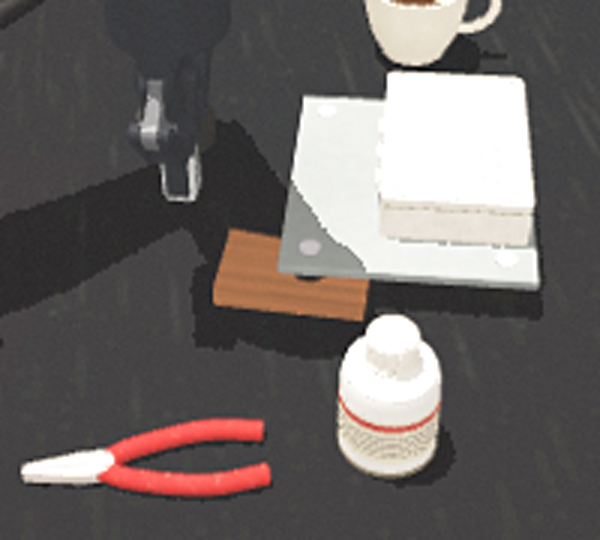

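The wedge sits under the short foot. The disc moved from crop (308,246) to about (310,247), so the base shifted by no more than 1 mm. Next I'll press on the corner.

Emit:
carry_out(motion=[[0,0,-0.03,-42,0,0,-1],[0,0,-0.067,-82,0,8,-1],[0,0,-0.067,-82,0,20,-1],[0,0,-0.067,-82,0,28,-1],[0,0,-0.067,-82,0,30,-1]])

```text
clock: 9.07
position: [624.9, -38.7, 45.4]
ee_rot: [0.115, 0.993, -0.0, -0.002]
contact_force: [-0.3, 0.3, -0.2]
gripper_width: 0.1
grasp_force: 0.0
```

```bash
python3 -c "
from h import *
goal([631,-39,44],-.23)"
```

```text
turn [-0.001 -0.003 -0.001] shift [-6.   1.1  1.3]
pos [624.9 -38.7  45.4] F [-0.3  0.3 -0.2] T [ 0.03 -0.03  0.01] w 0.1 t 9.075
```

Emit:
carry_out(motion=[[0,0,0,-4,0,-1,-1],[0,0,0,-4,0,0,-1],[0,0,0,-4,0,2,-1],[0,0,0,-4,0,3,-1],[0,0,0,-4,0,3,-1]])

```text
clock: 9.7
position: [630.5, -39.6, 44.2]
ee_rot: [0.115, 0.993, -0.0, 0.0]
contact_force: [-1.5, 1.3, 4.0]
gripper_width: 0.1
grasp_force: 1.8
```

Emit:
carry_out(motion=[[0,0,0,0,0,1,-1],[0,0,0,0,0,2,-1],[0,0,0,0,0,2,-1],[0,0,0,0,0,2,-1]])

```text
clock: 10.2
position: [630.5, -39.7, 44.0]
ee_rot: [0.115, 0.993, -0.0, 0.0]
contact_force: [-4.8, 1.4, 12.8]
gripper_width: -0.3
grasp_force: 6.2
```

Emit:
carry_out(motion=[[0,0,0,0,0,0,-1],[0,0,0,0,0,0,-1],[0,0,0,0,0,0,-1],[0,0,0,0,0,0,-1]])

```text
clock: 10.7
position: [630.5, -39.7, 44.0]
ee_rot: [0.115, 0.993, -0.0, 0.0]
contact_force: [-4.8, 1.1, 12.2]
gripper_width: 0.1
grasp_force: 6.1
```

```bash
python3 - <<'E'
from h import *
from bench import *
goal([631,-39,44],-.23)
i=get_image("side");np.savez("side4.npz",**i)
x0,y0,x1,y1=200,160,400,340
a=np.load("side3.npz")["color"][y0:y1,x0:x1];b=i["color"][y0:y1,x0:x1]
# rear/left plate area and lower-right plate edge: subpixel image shift between unpressed and pressed
for n,(u0,v0,u1,v1) in {"RRedge":(340,225,385,265),"box":(320,180,385,245),"FLdisc":(298,188,325,215)}.items():
    f=lambda c:np.float32(cv2.cvtColor(c,cv2.COLOR_BGR2GRAY)[v0-y0:v1-y0,u0-x0:u1-x0])
    print(n,cv2.phaseCorrelate(f(a),f(b)))
E
```

```text
turn [-0.  0. -0.] shift [-0.3  0.8 -0. ]
pos [630.5 -39.7  44. ] F [-4.8  1.1 12.2] T [ 0.43  1.51 -0.05] w 0.1 t 10.7
RRedge ((0.6340216700340271, 0.1059685665072827), 0.7740801344977485)
box ((-0.061323594322054475, 0.007024335181725405), 0.8514470211517664)
FLdisc ((1.7283687503000085, 0.13285617037054465), 0.3015443549398205)
```

The corner holds at 30 mm under a steady 12 N, and the box image doesn't shift when pressed, so I'm handing the job in.

```bash
python3 -c "
from bench import *
print(job_done())"
```

```text
the job is handed in; nothing more can be done
None
```

The wedge is seated under the short foot and I handed the job in with the fingers pressing about 12 N on that corner, which held at the 30 mm level height without giving; the hand-in call gave no verdict.

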